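Slide back a chill-box lid by friction and weigh the tin

ROBOT

A 7-joint arm with a two-finger parallel gripper is mounted at the origin on the work surface. World frame = base frame: x ahead of the robot, y to its left, z up, the work surface at z = 0. Lengths are in m, angles in rad, forces in N, time in s.
With the tool pointing down it reaches from about 0.425 to 0.925 m from the base axis. Payload 6.8 kg.
Tool frame: the origin (TCP) lies at the very end of the fingers, on their centre line; the grasp point (between the pads) lies 19 mm behind it; z points along the fingers, x is the direction in which the jaws open and shut, and the axes are right-handed (so a half turn about z gives the same grasp; the last joint's range is limited). The gripper opens to 85 mm and grips with 20 to 120 N. Pads are 22 mm wide; open, the fingers measure 114 mm over their backs; the gripper's body (76 mm by 85 mm) begins 54 mm behind the grasp point. The pads swing forward as they close: fully open they stand 13 mm farther back than shut.
Start: joints at [-1.377, 0.477, 0.022, 1.555, -0.011, 1.109, -0.083], TCP at [0.201, 0.645, 0.231] pointing down, gripper open.
Joint ranges: [-2.96, 2.96], [-0.34, 2.1], [-1.41, 1.46], [0.24, 2.44], [-1.37, 4.51], [0.17, 1.92], [-2.96, 2.96]. Speed limits (rad/s): [2.39, 2.39, 3.14, 3.14, 3.14, 3.14, 3.14].

INTERFACE

Orientations are given as a rotation vector (axis times angle).
In Python, from bench import get_obs, imaging, hand_in gives the robot as it stands.
- The arm moves only by the tool send_rows, never from a script. Its argument "motion" is a list of rows, each an object with "dp": the shift along the world's x, y, z in m, a list of three; "rot": the turn, a rotation vector about the world's x, y, z in rad, a list of three; "grip": the finger opening in m, from 0 to 0.0854. In form: [{"dp": [dx, dy, dz], "rot": [ax, ay, az], "grip": grip}, ...]. A call has 1 to 20 rows; each row shifts and turns the pose as measured when the row begins; what a row does not reach is not made up. A row lasts 1/8 s, in which the tool goes at most 62.5 mm and 10.7 degrees, less where a joint would pass 70% of its speed; a pose out of reach is approached as far as the arm can. A call is refused whole if a number of a shift passes 0.0625 or a number of a turn 0.188, either way. A call with a gripper value outside its range is refused whole. The fingers move at their own pace and stop on an object; "grip_force" is the grip in N (left out, the last holds). Time passes only in rows, so rows that do not move let the fingers close. It gives the time, the measured TCP pose, the force and the opening at its end, in the units of the state.
- get_obs(): the state, without advancing time (a new reading comes with each control period).
- imaging.grab_frame(name): name is "side" or "top"; returns a dict with "img" (480x640x3 uint8, red, green, blue), "fx", "fy", "cx", "cy" (pixels), "R" (3x3) and "t" (3): a world point X has camera coordinates R X + t. Camera axes: x right, y down, z forward; pixel columns grow to the right and rows downward; lengths in m; the calibration is good to about 2 mm. A picture is of the moment at which its call begins. There is no depth.
- hand_in(): hands the job in, once; it reports no verdict.
The state is a dict: "clock": time; "joints": joint angles; "qvel": joint speeds; "tau": joint torques, N m; "tcp_pos": TCP position; "orientation": TCP orientation; "contact_force": force on the tool from outside, world axes, zero at the start; "moment": the same for the moment, N m; "grip_width": finger opening in m.
Only numpy, scipy, OpenCV 4.12 (cv2) and the standard library are available. Lean on these libraries where they do the work, as an engineer would, in place of code of your own. Each camera call takes 0.05 s, during which the arm holds its last target. There are 200 camera calls.

TASK

Slide the flat steel lid of the white chill box all the way back to its stop, towards the robot, by pressing on its top - firmly enough that the fingers do not slip, but with no more than about 25 N. Then take out the brass tin inside and set it down upright on the middle of the scale's steel pan, lowering it onto the pan before letting go. Leave the lid fully back, and do not disturb the small tub or the big tin.

Things in the scene. Friction and masses are not known exactly. Their poses are not given: they have to be found in the camera images.
- box: White chill box, fixed, 160 x 184 mm (x, y). Origin: centre of its underside; x points to the rear, away from the robot, z up. Well inside 125 x 150 mm, centred, floor 20 mm above the bench. The lid lies in its top, which slopes 8 degrees: front lower (55 mm high), rear 85 mm. Side and rear rims stand 3 mm above the lid, so the edges cannot be caught while it is shut.
- lid (a joint): How far the flat steel lid is slid back, in m: 0 shut, 0.105 at its stop. A plain plate, no handle, 141 mm long, 148 mm wide, 5 mm thick (too wide to pinch), guided in the box. It slides to the box's -x, down the 8 degree slope, with about 6 N of friction, and stays where left. Slid back it overhangs the box's front and uncovers the well.
- lid_mid (a point): Centre of the lid's top face, moving with the lid. Its x axis points up the slope to the rear (the lid opens along its -x), its z axis is square to the lid.
- tin: Small closed round brass tin, 60 mm diameter, 30 mm high, 120 g (varies), standing upright on the floor of the box's well, somewhat off its centre. Origin: centre of its underside, z up.
- scale: Bench scale, fixed: white body 190 x 170 mm, 56 mm high, with a steel pan on top. Origin: centre of its underside on the bench, front faces -x.
- pan_mid (a point): Middle of the top face of the scale's square steel pan (150 x 150 mm), 69 mm above the bench.
- tub: Bystander: small open grey plastic tub, 70 mm across, 50 mm high. Origin: centre of its underside.
- bigtin: Bystander: closed brass tin, 100 mm diameter, 28 mm high. Origin: centre of its underside.

How it is judged:
By the outcome, as a careful person would: the job done as asked, in the order asked, and still so for the second after the job is handed in, with the robot touching nothing.
It also fails if it takes over 67 s, if anything falls off the work surface, if the arm or the gripper's body presses on something with over 40 N, if the wrist force passes 120 N, or if a joint passes its speed limit or range.

## Working session

There is one attempt and no reset: what is moved stays moved. The work goes in short steps, Python scripts to look and compute and a tool call to move; the robot and the scene stay as the last step left them, time stands still between calls to the robot, and variables do not carry over. Pictures are saved under pics/ and viewed, about 8 in all and at most 12, crops included, and the job is handed in when it is done.

Besides the shell and the picture viewer there is one more tool, called after "Request:" as name(argument=value, ...) on one line, values as JSON. send_rows: Moves the arm, as the interface text tells. Its arguments: {"type":"object","properties":{"motion":{"type":"array","items":{"type":"object","properties":{"dp":{"type":"array","items":{"type":"number"}},"rot":{"type":"array","items":{"type":"number"}},"grip":{"type":"number"}}}},"grip_force":{"type":"number"}},"required":["motion"]}

```bash
mkdir -p pics; python3 - <<'E'
from bench import get_obs, imaging
import cv2,numpy as np
print(get_obs())
for n in("top","side"):
    f=imaging.grab_frame(n); cv2.imwrite(f"pics/{n}0.png",f["img"][:,:,::-1])
    print(n,f["fx"],f["fy"],f["cx"],f["cy"],np.round(f["R"],4).tolist(),f["t"])
E
```

```text
{'clock': 0.0, 'joints': array([-1.37711372,  0.47777257,  0.02235815,  1.55646387, -0.01148388,
        1.1092869 , -0.08311916]), 'qvel': array([ 0.00149345, -0.00033514, -0.00037681, -0.00050605,  0.00063057,
       -0.00210588, -0.00031311]), 'tau': array([-9.55179858e-04, -5.96449149e+01,  1.60750654e+00, -2.81188291e+01,
        1.24793197e-02,  9.43943218e-03,  1.23641402e-05]), 'tcp_pos': array([0.20047901, 0.64392018, 0.23033929]), 'orientation': array([ 2.52917341e+00,  1.86156012e+00, -2.12525458e-03]), 'contact_force': array([ 0.89932254, -0.36953566, -0.02121829]), 'moment': array([ 0.01480986, -0.0304544 , -0.00852156]), 'grip_width': 0.08537274436235522}
top 529.345827066079 529.345827066079 313.94757776074584 237.5149104508603 [[-0.0116, -0.9999, -0.002], [-0.9796, 0.0117, -0.2006], [0.2007, -0.0003, -0.9797]] [0.00523091 0.57097586 0.63819669]
side 491.49580313372223 491.49580313372223 309.4692293156785 238.64330049446093 [[-0.7798, -0.6259, 0.0113], [-0.4715, 0.5755, -0.6682], [0.4117, -0.5264, -0.7439]] [0.44092944 0.2972664  0.52547325]
```

View pics/top0.png

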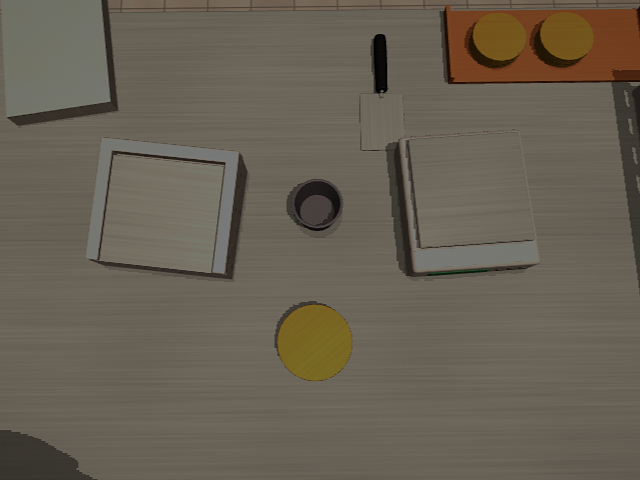

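View pics/side0.png

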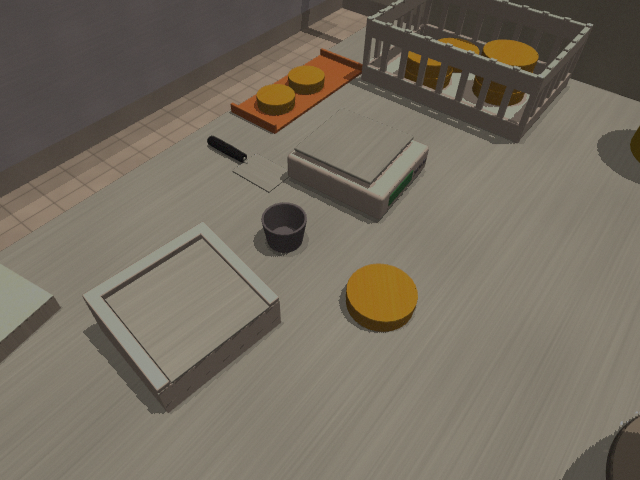

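The top view shows the box at left (rim corners about (102,138), (240,151), (226,273), (88,260)), the scale pan at (408–534, 131–248), the tub at (318,205) and the big tin at (315,343). The side view shows the box's rim corners at about (205,225), (280,300), (165,390), (85,295).

```bash
cat > h.py <<'E'
import numpy as np, cv2
from bench import get_obs, imaging
def cam(n):
    f=imaging.grab_frame(n); f["K"]=np.array([[f["fx"],0,f["cx"]],[0,f["fy"],f["cy"]],[0,0,1.]])
    f["P"]=f["K"]@np.c_[f["R"],f["t"]]; return f
def plane(f,px,z):
    px=np.atleast_2d(px).astype(float); C=-f["R"].T@f["t"]
    d=(f["R"].T@np.linalg.inv(f["K"])@np.c_[px,np.ones(len(px))].T).T
    return C+d*((np.broadcast_to(z,len(px))-C[2])/d[:,2])[:,None]
def tri(a,pa,b,pb):
    X=cv2.triangulatePoints(a["P"],b["P"],np.float64(pa).T,np.float64(pb).T); return (X[:3]/X[3]).T
def proj(f,X):
    p=f["P"]@np.r_[X,1]; return p[:2]/p[2]
E
python3 - <<'E'
from h import *
np.set_printoptions(precision=4,suppress=True)
T,S=cam("top"),cam("side")
# RL,RR,FR,FL rim
print(tri(T,[(102,138),(240,151),(226,273),(88,260)],S,[(85,295),(205,225),(280,300),(165,390)]))
c=plane(T,[(102,138),(240,151),(226,273),(88,260)],[.085,.085,.058,.058]);print("box",c,c.mean(0))
e=[np.linalg.norm(c[i]-c[(i+1)%4]) for i in range(4)];print(e)
v=c[0]+c[1]-c[2]-c[3];print("yaw",np.degrees(np.arctan2(v[1],v[0])))
p=plane(T,[(408,137),(519,131),(534,241),(418,248)],.069);print("pan",p,p.mean(0),[np.linalg.norm(p[i]-p[(i+1)%4]) for i in range(4)])
print("pan side",plane(S,[(350,107),(413,137),(367,181),(295,150)],.069).mean(0))
print("tub",plane(T,[(318,203)],.05),"big",plane(T,[(315,343)],.028))
E
```

```text
[[0.7023 0.2758 0.0832]
 [0.6847 0.0946 0.0734]
 [0.5254 0.1137 0.0523]
 [0.5425 0.2914 0.0605]]
box [[0.7023 0.2755 0.085 ]
 [0.682  0.0938 0.085 ]
 [0.5253 0.1132 0.058 ]
 [0.5446 0.2936 0.058 ]] [0.6135 0.194  0.0715]
[np.float64(0.1828471962992748), np.float64(0.1601264694274983), np.float64(0.18146455658523175), np.float64(0.16102930315164346)]
yaw -6.782915106163241
pan [[ 0.7052 -0.1296  0.069 ]
 [ 0.712  -0.2796  0.069 ]
 [ 0.5607 -0.2854  0.069 ]
 [ 0.5533 -0.1353  0.069 ]] [ 0.6328 -0.2075  0.069 ] [np.float64(0.15011612962038084), np.float64(0.15134809799325466), np.float64(0.1502977854646705), np.float64(0.1520034897657922)]
pan side [ 0.6299 -0.2077  0.069 ]
tub [[ 0.62   -0.0075  0.05  ]] big [[ 0.4351 -0.0012  0.028 ]]
```

Request:
send_rows(motion=[{"dp": [0.037, -0.038, 0], "rot": [0, 0, 0.015], "grip": 0}, {"dp": [0.037, -0.038, 0], "rot": [0, 0, 0.015], "grip": 0}, {"dp": [0.037, -0.038, 0], "rot": [0, 0, 0.015], "grip": 0}, {"dp": [0.037, -0.038, 0], "rot": [0, 0, 0.015], "grip": 0}, {"dp": [0.037, -0.038, 0], "rot": [0, 0, 0.015], "grip": 0}, {"dp": [0.037, -0.038, 0], "rot": [0, 0, 0.015], "grip": 0}, {"dp": [0.037, -0.038, 0], "rot": [0, 0, 0.015], "grip": 0}, {"dp": [0.037, -0.038, 0], "rot": [0, 0, 0.015], "grip": 0}, {"dp": [0.037, -0.038, 0], "rot": [0, 0, 0.015], "grip": 0}, {"dp": [0.037, -0.038, 0], "rot": [0, 0, 0.015], "grip": 0}, {"dp": [0.037, -0.038, 0], "rot": [0, 0, 0.015], "grip": 0}, {"dp": [0.037, -0.038, 0], "rot": [0, 0, 0.015], "grip": 0}])

```text
clock: 1.7
tcp_pos: [0.6502, 0.1761, 0.2291]
orientation: [-2.332, -2.102, 0.004]
contact_force: [0.3, 0.5, -0.1]
grip_width: 0.0006
```

Request:
send_rows(motion=[{"dp": [0, 0.014, -0.04], "rot": [0, 0, 0], "grip": 0}, {"dp": [0, 0, -0.04], "rot": [0, 0, 0], "grip": 0}, {"dp": [0, 0, -0.04], "rot": [0, 0, 0], "grip": 0}, {"dp": [-0.001, 0, -0.015], "rot": [0, 0, 0], "grip": 0}, {"dp": [0, 0, -0.004], "rot": [0, 0, 0], "grip": 0}, {"dp": [0, 0, -0.003], "rot": [0, 0, 0], "grip": 0}])

```text
clock: 2.45
tcp_pos: [0.6546, 0.1833, 0.0855]
orientation: [2.342, 2.089, 0.002]
contact_force: [-0.1, -0.6, -0.0]
grip_width: -0.0001
```

```bash
python3 - <<'E'
from h import *
for n in("side",):
    f=cam(n); cv2.imwrite("pics/s1.png",cv2.resize(f["img"][180:420,60:380,::-1],(800,600)))
E
```

```text
(no output)
```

View pics/s1.png

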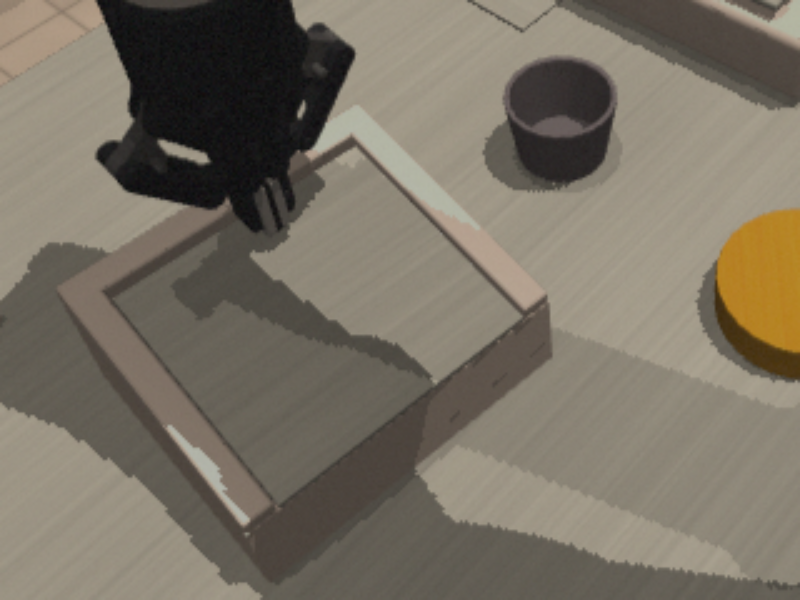

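The shut closed-finger tip hovers over the rear of the lid (crop (265,230)), clear of the rear rim; no contact yet. Creep down.

Request:
send_rows(motion=[{"dp": [-0.008, 0.006, 0], "rot": [0, 0, 0], "grip": 0}, {"dp": [0, 0, -0.003], "rot": [0, 0, 0], "grip": 0}, {"dp": [0, 0, -0.003], "rot": [0, 0, 0], "grip": 0}, {"dp": [0, 0, -0.002], "rot": [0, 0, 0], "grip": 0}])

```text
clock: 3.0
tcp_pos: [0.6475, 0.1909, 0.0801]
orientation: [2.34, 2.089, 0.01]
contact_force: [-0.7, -0.8, 0.0]
grip_width: -0.0001
```

Request:
send_rows(motion=[{"dp": [0, 0, -0.002], "rot": [0, 0, 0], "grip": 0}, {"dp": [0, 0, -0.002], "rot": [0, 0, 0], "grip": 0}])

```text
clock: 3.25
tcp_pos: [0.6477, 0.1907, 0.0763]
orientation: [2.34, 2.088, 0.01]
contact_force: [-5.7, -0.9, 15.7]
grip_width: 0.0001
```

Request:
send_rows(motion=[{"dp": [0, 0, -0.001], "rot": [0, 0, 0], "grip": 0}])

```text
clock: 3.38
tcp_pos: [0.6477, 0.1907, 0.0764]
orientation: [2.341, 2.088, 0.009]
contact_force: [-5.1, -1.2, 12.6]
grip_width: -0.0003
```

Request:
send_rows(motion=[{"dp": [0, 0, -0.001], "rot": [0, 0, 0], "grip": 0}])

```text
clock: 3.5
tcp_pos: [0.6477, 0.1907, 0.0764]
orientation: [2.342, 2.088, 0.01]
contact_force: [-3.2, -1.0, 7.8]
grip_width: 0.0
```

Request:
send_rows(motion=[{"dp": [-0.001, 0, -0.0022], "rot": [0, 0, 0], "grip": 0}, {"dp": [-0.004, 0.0005, -0.0028], "rot": [0, 0, 0], "grip": 0}])

```text
clock: 3.75
tcp_pos: [0.6472, 0.1908, 0.0763]
orientation: [2.339, 2.083, 0.022]
contact_force: [4.0, -1.6, 11.3]
grip_width: 0.0002
```

Request:
send_rows(motion=[{"dp": [-0.004, 0.0005, -0.0028], "rot": [0, 0, 0], "grip": 0}])

```text
clock: 3.88
tcp_pos: [0.6471, 0.1908, 0.0763]
orientation: [2.337, 2.079, 0.033]
contact_force: [3.8, -1.4, 8.7]
grip_width: 0.0001
```

Request:
send_rows(motion=[{"dp": [-0.004, 0.0005, -0.0028], "rot": [0, 0, 0], "grip": 0}])

```text
clock: 4.0
tcp_pos: [0.6471, 0.1908, 0.0762]
orientation: [2.335, 2.074, 0.043]
contact_force: [4.1, -1.7, 9.4]
grip_width: 0.0003
```

Request:
send_rows(motion=[{"dp": [-0.004, 0.0005, -0.0045], "rot": [0, 0.015, 0], "grip": 0}])

```text
clock: 4.12
tcp_pos: [0.6471, 0.1908, 0.0759]
orientation: [2.341, 2.076, 0.037]
contact_force: [-4.0, -4.0, 28.1]
grip_width: -0.0002
```

Request:
send_rows(motion=[{"dp": [-0.005, 0.0005, -0.0045], "rot": [0, 0.02, 0], "grip": 0}])

```text
clock: 4.25
tcp_pos: [0.647, 0.1909, 0.0761]
orientation: [2.349, 2.08, 0.026]
contact_force: [1.4, -2.3, 20.7]
grip_width: 0.0002
```

Request:
send_rows(motion=[{"dp": [-0.006, 0.0007, -0.004], "rot": [0, 0.004, 0], "grip": 0}])

```text
clock: 4.38
tcp_pos: [0.6463, 0.1909, 0.0761]
orientation: [2.348, 2.076, 0.036]
contact_force: [3.8, -2.3, 11.7]
grip_width: -0.0
```

Request:
send_rows(motion=[{"dp": [-0.008, 0.0009, -0.0045], "rot": [0, 0.004, 0], "grip": 0}])

```text
clock: 4.5
tcp_pos: [0.6434, 0.1913, 0.0756]
orientation: [2.348, 2.072, 0.045]
contact_force: [2.7, -2.4, 14.9]
grip_width: 0.0002
```

Request:
send_rows(motion=[{"dp": [-0.009, 0.001, -0.0055], "rot": [0, 0.006, 0], "grip": 0}])

```text
clock: 4.62
tcp_pos: [0.6403, 0.1917, 0.075]
orientation: [2.348, 2.068, 0.054]
contact_force: [1.7, -2.8, 23.6]
grip_width: 0.0002
```

Request:
send_rows(motion=[{"dp": [-0.009, 0.001, -0.0055], "rot": [0, 0.006, 0], "grip": 0}])

```text
clock: 4.75
tcp_pos: [0.6372, 0.1921, 0.0746]
orientation: [2.348, 2.064, 0.063]
contact_force: [1.9, -3.6, 21.3]
grip_width: -0.0
```

```bash
python3 - <<'E'
from h import *
f=cam("side"); cv2.imwrite("pics/s2.png",cv2.resize(f["img"][180:420,60:380,::-1],(800,600)))
E
```

```text
(no output)
```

View pics/s2.png

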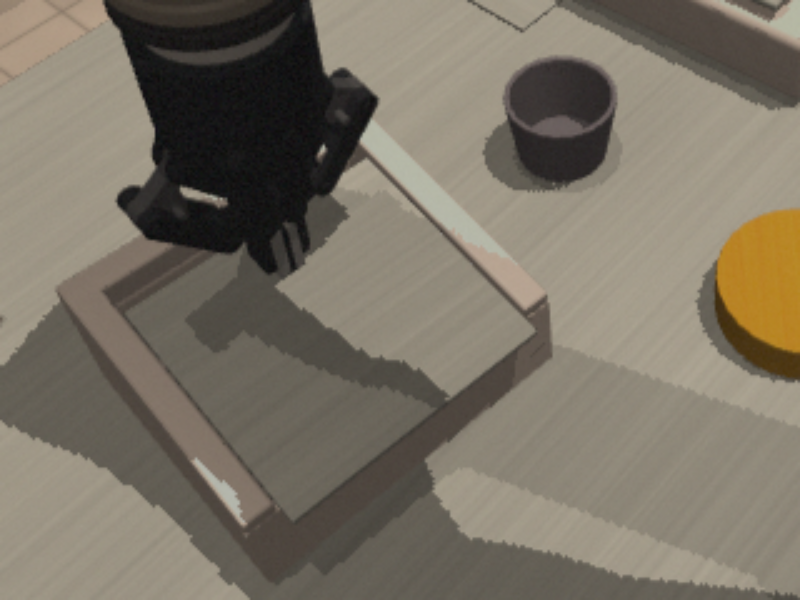

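The lid has come with the fingers (front edge now overhanging ~10 mm), with no slip visible. Continue at this pressure.

Request:
send_rows(motion=[{"dp": [-0.013, 0.0015, -0.0055], "rot": [0, 0.01, 0], "grip": 0}])

```text
clock: 4.92
tcp_pos: [0.6297, 0.193, 0.0735]
orientation: [2.35, 2.061, 0.067]
contact_force: [3.0, -2.4, 16.5]
grip_width: 0.0002
```

Request:
send_rows(motion=[{"dp": [-0.013, 0.0015, -0.0055], "rot": [0, 0.01, 0], "grip": 0}])

```text
clock: 5.05
tcp_pos: [0.6222, 0.194, 0.0724]
orientation: [2.353, 2.059, 0.071]
contact_force: [2.8, -2.7, 17.2]
grip_width: 0.0001
```

Request:
send_rows(motion=[{"dp": [-0.013, 0.0015, -0.0055], "rot": [0, 0.01, 0], "grip": 0}])

```text
clock: 5.18
tcp_pos: [0.6148, 0.1949, 0.0714]
orientation: [2.355, 2.057, 0.074]
contact_force: [2.9, -3.7, 18.6]
grip_width: -0.0003
```

Request:
send_rows(motion=[{"dp": [-0.013, 0.0015, -0.0055], "rot": [0, 0.012, 0], "grip": 0}, {"dp": [-0.013, 0.0015, -0.0055], "rot": [0, 0.012, 0], "grip": 0}, {"dp": [-0.013, 0.0015, -0.0055], "rot": [0, 0.012, 0], "grip": 0}])

```text
clock: 5.55
tcp_pos: [0.5928, 0.1976, 0.0683]
orientation: [2.367, 2.053, 0.079]
contact_force: [2.4, -4.2, 21.2]
grip_width: 0.0
```

Request:
send_rows(motion=[{"dp": [-0.013, 0.0015, -0.0055], "rot": [0, 0.012, 0], "grip": 0}, {"dp": [-0.013, 0.0015, -0.0055], "rot": [0, 0.012, 0], "grip": 0}, {"dp": [-0.013, 0.0015, -0.0055], "rot": [0, 0.012, 0], "grip": 0}])

```text
clock: 5.92
tcp_pos: [0.5711, 0.2003, 0.0651]
orientation: [2.379, 2.048, 0.084]
contact_force: [2.1, -4.4, 23.0]
grip_width: -0.0003
```

Request:
send_rows(motion=[{"dp": [-0.013, 0.0015, -0.005], "rot": [0, 0.01, 0], "grip": 0}, {"dp": [-0.013, 0.0015, -0.005], "rot": [0, 0.01, 0], "grip": 0}])

```text
clock: 6.18
tcp_pos: [0.5561, 0.2021, 0.0631]
orientation: [-2.384, -2.041, -0.09]
contact_force: [2.8, -4.6, 19.7]
grip_width: 0.0001
```

Request:
send_rows(motion=[{"dp": [-0.01, 0.0012, -0.005], "rot": [0, 0.007, 0], "grip": 0}])

```text
clock: 6.3
tcp_pos: [0.5516, 0.2027, 0.0623]
orientation: [-2.387, -2.039, -0.097]
contact_force: [0.9, -5.9, 27.1]
grip_width: -0.0001
```

Request:
send_rows(motion=[{"dp": [-0.01, 0.0012, -0.005], "rot": [0, 0.007, 0], "grip": 0}])

```text
clock: 6.42
tcp_pos: [0.5474, 0.2033, 0.0617]
orientation: [2.39, 2.036, 0.104]
contact_force: [1.7, -6.1, 26.0]
grip_width: -0.0001
```

Request:
send_rows(motion=[{"dp": [-0.01, 0.0012, -0.005], "rot": [0, 0.005, 0], "grip": 0}])

```text
clock: 6.55
tcp_pos: [0.5451, 0.2038, 0.0614]
orientation: [2.39, 2.029, 0.119]
contact_force: [10.9, -5.8, 18.3]
grip_width: 0.0001
```

Horizontal force jumped to 11 N: the stop. One more gentle push to confirm, then lift.

Request:
send_rows(motion=[{"dp": [-0.007, 0.0008, -0.004], "rot": [0, 0.004, 0], "grip": 0}])

```text
clock: 6.68
tcp_pos: [0.5449, 0.204, 0.0615]
orientation: [2.39, 2.022, 0.132]
contact_force: [6.6, -4.8, 13.6]
grip_width: 0.0002
```

Request:
send_rows(motion=[{"dp": [0, 0, 0.02], "rot": [0, 0, 0], "grip": 0}, {"dp": [0, 0, 0.05], "rot": [0, 0.04, 0], "grip": 0.085}, {"dp": [0, 0, 0.06], "rot": [0, 0.04, 0], "grip": 0.085}, {"dp": [0, -0.06, 0.06], "rot": [0, 0, 0], "grip": 0.085}, {"dp": [0, -0.06, 0], "rot": [0, 0, 0], "grip": 0.085}, {"dp": [0, -0.06, 0], "rot": [0, 0, 0], "grip": 0.085}])

```text
clock: 7.42
tcp_pos: [0.5433, 0.0423, 0.2453]
orientation: [-2.352, -2.012, -0.036]
contact_force: [1.0, 0.2, -0.0]
grip_width: 0.0851
```

```bash
python3 - <<'E'
from h import *
from scipy.spatial.transform import Rotation as Rn
print(Rn.from_rotvec(get_obs()["orientation"]).as_matrix().round(3))
a=cam("top");b=cam("side"); np.savez("v.npz",a=a["img"],b=b["img"])
im=np.hstack([a["img"][100:400,40:340],b["img"][180:480,60:360]])[:,:,::-1]
cv2.imwrite("pics/c3.png",cv2.resize(im,(800,400)))
E
```

```text
[[ 0.155  0.988 -0.012]
 [ 0.987 -0.154  0.05 ]
 [ 0.048 -0.02  -0.999]]
```

View pics/c3.png

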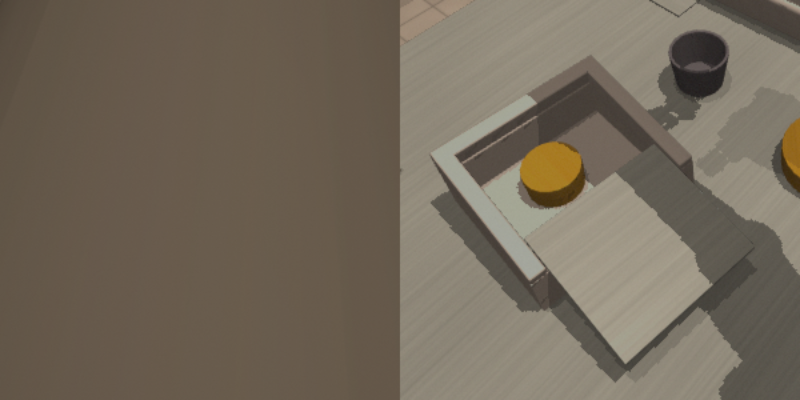

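Top view is blocked by the arm. The side view shows the lid far back, the well open and the tin standing clear of the lid (top face at crop (552,167), i.e. pixel ~(174,305)).

```bash
python3 - <<'E'
from h import *
S=cam("side");b=S["img"]; h=cv2.cvtColor(b,cv2.COLOR_RGB2HSV)
m=cv2.inRange(h,(12,140,60),(32,255,255)); m[:,:120]=0;m[:,260:]=0;m[:260]=0;m[400:]=0
c=max(cv2.findContours(m,0,2)[0],key=cv2.contourArea); x,y,w,hh=cv2.boundingRect(c);print(x,y,w,hh)
M=cv2.moments(c);g=(M['m10']/M['m00'],M['m01']/M['m00']);print("sil",g,plane(S,g,.035))
t=((h[:,:,2]>150)&(m>0)).astype(np.uint8)
print(np.percentile(h[:,:,2][m>0],[5,20,40,60,80,95]))
c=max(cv2.findContours(t,0,2)[0],key=cv2.contourArea);e=cv2.fitEllipse(cv2.convexHull(c));print(e,plane(S,e[0],.05))
# lid corners at z: rear-left, rear-right (box frame)
px=[(525,235),(655,147),(755,245),(625,363)]
px=[((u-400)*.75+60,v*.75+180) for u,v in px]
w=plane(S,px,[.0615+.0,.0615,.042,.042]); B=np.array([.6135,.194]);a=np.radians(-6.8)
R=np.array([[np.cos(a),np.sin(a)],[-np.sin(a),np.cos(a)]])
print("lid box frame",(w[:,:2]-B)@R.T)
print("tin box frame",R@(plane(S,e[0],.05)[0,:2]-B))
E
```

```text
150 286 49 49
sil (174.28806236498542, 310.045177045177) [[0.63077661 0.20529596 0.035     ]]
[ 69.  80. 166. 168. 168. 169.]
((172.13299560546875, 305.06060791015625), (35.1959228515625, 45.908294677734375), 74.7562255859375) [[0.62893919 0.20675472 0.05      ]]
lid box frame [[-0.04009112  0.07352261]
 [-0.04628468 -0.06981154]
 [-0.18106962 -0.07274923]
 [-0.1807282   0.07579271]]
tin box frame [0.01382037 0.01449306]
```

Request:
send_rows(motion=[{"dp": [0.022, 0.041, 0], "rot": [-0.013, -0.003, 0.01], "grip": 0.07}, {"dp": [0.022, 0.041, -0.02], "rot": [-0.013, -0.003, 0.01], "grip": 0.07}, {"dp": [0.022, 0.041, -0.02], "rot": [-0.013, -0.003, 0.01], "grip": 0.07}, {"dp": [0.021, 0.041, -0.02], "rot": [-0.013, -0.003, 0.008], "grip": 0.07}, {"dp": [0, 0, -0.01], "rot": [0, 0, 0], "grip": 0.07}, {"dp": [0, 0, 0], "rot": [0, 0, 0], "grip": 0.07}])

```text
clock: 8.32
tcp_pos: [0.6287, 0.2152, 0.1747]
orientation: [-2.35, -2.083, 0.005]
contact_force: [0.5, -0.3, 0.9]
grip_width: 0.0702
```

```bash
python3 - <<'E'
from h import *
from scipy.spatial.transform import Rotation as Rn
o=get_obs();print(o["tcp_pos"],Rn.from_rotvec(o["orientation"]).as_matrix().round(3),o["grip_width"])
E
```

```text
[0.62874436 0.21522199 0.1746644 ] [[ 0.12   0.993 -0.004]
 [ 0.993 -0.12  -0.001]
 [-0.001 -0.004 -1.   ]] 0.07016361376080701
```

Request:
send_rows(motion=[{"dp": [0.001, -0.01, -0.02], "rot": [0, 0, 0], "grip": 0.07}, {"dp": [0, 0, -0.03], "rot": [0, 0, 0], "grip": 0.07}, {"dp": [0, 0, -0.03], "rot": [0, 0, 0], "grip": 0.07}, {"dp": [0, 0, -0.02], "rot": [0, 0, 0], "grip": 0.07}, {"dp": [0, 0, 0], "rot": [0, 0, 0], "grip": 0.07}])

```text
clock: 8.95
tcp_pos: [0.6302, 0.202, 0.0777]
orientation: [-2.355, -2.078, -0.002]
contact_force: [-0.5, 0.2, -0.0]
grip_width: 0.0703
```

```bash
python3 - <<'E'
from h import *
f=cam("side"); cv2.imwrite("pics/s4.png",cv2.resize(f["img"][180:420,60:380,::-1],(800,600)))
E
```

```text
(no output)
```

View pics/s4.png

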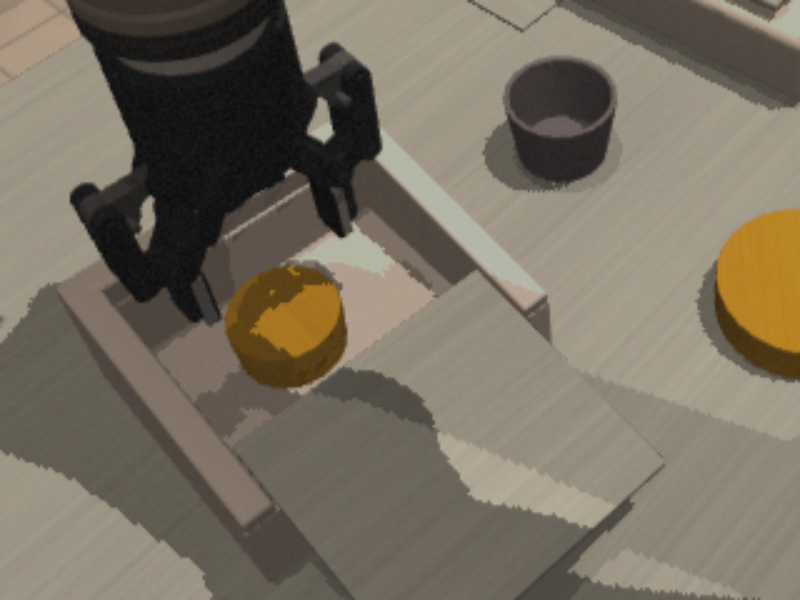

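Fingers straddle the tin (tips at crop (205,310) and (345,230), tin top at (285,312)), clear of the walls and lid. Descend with a 2 mm shift in y, watching the force.

Request:
send_rows(motion=[{"dp": [0, 0.002, -0.015], "rot": [0, 0, 0], "grip": 0.07}, {"dp": [0, 0.001, -0.015], "rot": [0, 0, 0], "grip": 0.07}, {"dp": [0, 0, -0.01], "rot": [0, 0, 0], "grip": 0.07}, {"dp": [0, 0, -0.004], "rot": [0, 0, 0], "grip": 0.07}])

```text
clock: 9.5
tcp_pos: [0.6326, 0.2062, 0.0346]
orientation: [2.355, 2.077, 0.011]
contact_force: [0.8, 0.4, 0.4]
grip_width: 0.07
```

Request:
send_rows(motion=[{"dp": [0, 0, -0.006], "rot": [0, 0, 0], "grip": 0.07}, {"dp": [0, 0, -0.004], "rot": [0, 0, 0], "grip": 0.07}])

```text
clock: 9.75
tcp_pos: [0.6328, 0.2062, 0.024]
orientation: [2.355, 2.077, 0.011]
contact_force: [-0.7, -0.7, 1.4]
grip_width: 0.0701
```

Request:
send_rows(motion=[{"dp": [0, 0, 0], "rot": [0, 0, 0], "grip": 0.05}, {"dp": [0, 0, 0], "rot": [0, 0, 0], "grip": 0.05}, {"dp": [0, 0, 0], "rot": [0, 0, 0], "grip": 0.05}, {"dp": [0, 0, 0], "rot": [0, 0, 0], "grip": 0.05}, {"dp": [0, 0, 0], "rot": [0, 0, 0], "grip": 0.05}], grip_force=40)

```text
clock: 10.38
tcp_pos: [0.6328, 0.206, 0.0241]
orientation: [2.355, 2.077, 0.011]
contact_force: [1.0, -0.6, -2.0]
grip_width: 0.0587
```

Request:
send_rows(motion=[{"dp": [0, 0, 0.01], "rot": [0, 0, 0], "grip": 0.05}, {"dp": [0, 0, 0.015], "rot": [0, 0, 0], "grip": 0.05}, {"dp": [0, 0, 0.03], "rot": [0, 0, 0], "grip": 0.05}, {"dp": [0, 0, 0.04], "rot": [0, 0, 0], "grip": 0.05}, {"dp": [0, 0, 0.04], "rot": [0, 0, 0], "grip": 0.05}, {"dp": [0, 0, 0.01], "rot": [0, 0, 0], "grip": 0.05}, {"dp": [0, 0, 0], "rot": [0, 0, 0], "grip": 0.05}])

```text
clock: 11.25
tcp_pos: [0.6325, 0.2058, 0.1785]
orientation: [2.354, 2.076, 0.015]
contact_force: [-1.5, -0.4, -1.6]
grip_width: 0.0586
```

```bash
python3 - <<'E'
from h import *
from scipy.spatial.transform import Rotation as Rn
o=get_obs();print(o["tcp_pos"],Rn.from_rotvec(o["orientation"]).as_matrix().round(3),o["grip_width"])
f=cam("side"); cv2.imwrite("pics/s5.png",cv2.resize(f["img"][60:360,:400,::-1],(800,600)))
E
```

```text
[0.63251071 0.20579514 0.17852507] [[ 0.125  0.992  0.009]
 [ 0.992 -0.125  0.005]
 [ 0.006  0.008 -1.   ]] 0.05857579459016813
```

View pics/s5.png

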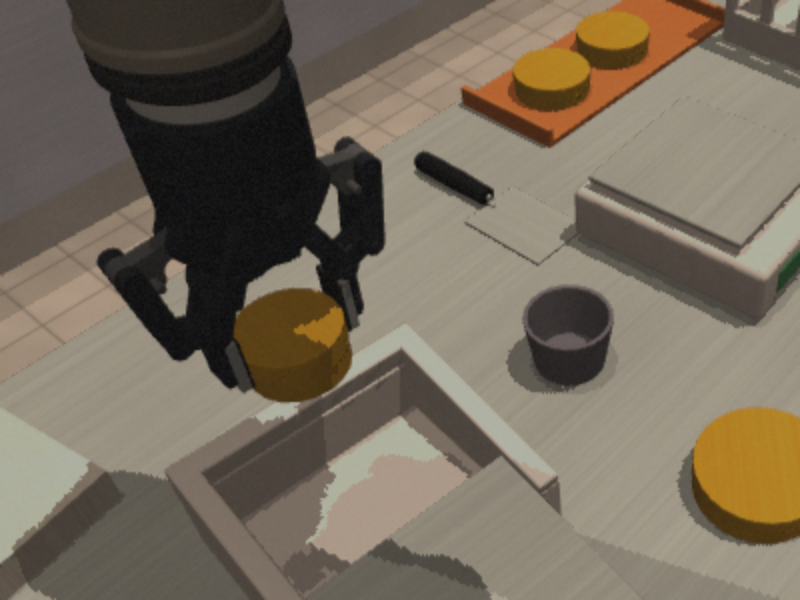

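Tin held level between the pads, width 0.0586; the box is open. Carry it over to the scale at this height (tin bottom about 0.174 m, well above the tub).

Request:
send_rows(motion=[{"dp": [0, -0.03, 0], "rot": [0, 0, 0], "grip": 0.05}, {"dp": [0, -0.045, 0], "rot": [0, 0, 0], "grip": 0.05}, {"dp": [0, -0.045, 0], "rot": [0, 0, 0], "grip": 0.05}, {"dp": [0, -0.045, 0], "rot": [0, 0, 0], "grip": 0.05}, {"dp": [0, -0.045, 0], "rot": [0, 0, 0], "grip": 0.05}, {"dp": [0, -0.045, 0], "rot": [0, 0, 0], "grip": 0.05}, {"dp": [0, -0.045, 0], "rot": [0, 0, 0], "grip": 0.05}, {"dp": [0, -0.045, 0], "rot": [0, 0, 0], "grip": 0.05}, {"dp": [0, -0.04, 0], "rot": [0, 0, 0], "grip": 0.05}, {"dp": [0, -0.02, 0], "rot": [0, 0, 0], "grip": 0.05}, {"dp": [0, 0, 0], "rot": [0, 0, 0], "grip": 0.05}])

```text
clock: 12.68
tcp_pos: [0.6186, -0.2084, 0.1573]
orientation: [-2.337, -2.071, 0.024]
contact_force: [0.5, -0.9, -1.6]
grip_width: 0.0586
```

```bash
python3 - <<'E'
from h import *
from scipy.spatial.transform import Rotation as Rn
o=get_obs();print(o["tcp_pos"],Rn.from_rotvec(o["orientation"]).as_matrix().round(3),o["grip_width"])
E
```

```text
[ 0.61856702 -0.20835024  0.15729926] [[ 0.12   0.992 -0.024]
 [ 0.993 -0.12   0.004]
 [ 0.001 -0.024 -1.   ]] 0.05861109708643849
```

Request:
send_rows(motion=[{"dp": [0.014, 0.001, -0.015], "rot": [-0.004, -0.012, 0], "grip": 0.05}, {"dp": [0, 0, -0.02], "rot": [0, -0.012, 0], "grip": 0.05}, {"dp": [0, 0, -0.02], "rot": [0, 0, 0], "grip": 0.05}, {"dp": [0, 0, -0.008], "rot": [0, 0, 0], "grip": 0.05}, {"dp": [0, 0, 0], "rot": [0, 0, 0], "grip": 0.05}])

```text
clock: 13.3
tcp_pos: [0.6374, -0.1935, 0.0878]
orientation: [-2.333, -2.097, -0.009]
contact_force: [0.5, 0.4, -1.2]
grip_width: 0.0587
```

```bash
python3 - <<'E'
from h import *
from scipy.spatial.transform import Rotation as Rn
o=get_obs();print(o["tcp_pos"],Rn.from_rotvec(o["orientation"]).as_matrix().round(3),o["grip_width"])
S=cam("side");b=S["img"]; h=cv2.cvtColor(b,cv2.COLOR_RGB2HSV)
m=cv2.inRange(h,(12,140,40),(32,255,255)); m[:,:320]=0;m[:,420:]=0;m[:100]=0;m[190:]=0
c=max(cv2.findContours(m,0,2)[0],key=cv2.contourArea);print(cv2.boundingRect(c))
M=cv2.moments(c);g=(M['m10']/M['m00'],M['m01']/M['m00']);print(g,plane(S,g,o["tcp_pos"][2]+.011))
cv2.imwrite("pics/s6.png",cv2.resize(b[40:265,200:500,::-1],(800,600)))
E
```

```text
[ 0.63741341 -0.1935216   0.08783567] [[ 0.106  0.994  0.001]
 [ 0.994 -0.106  0.007]
 [ 0.007  0.001 -1.   ]] 0.05871302718097354
(338, 114, 31, 35)
(354.3764407561088, 131.15099124020284) [[ 0.62873719 -0.1959383   0.09883567]]
```

View pics/s6.png

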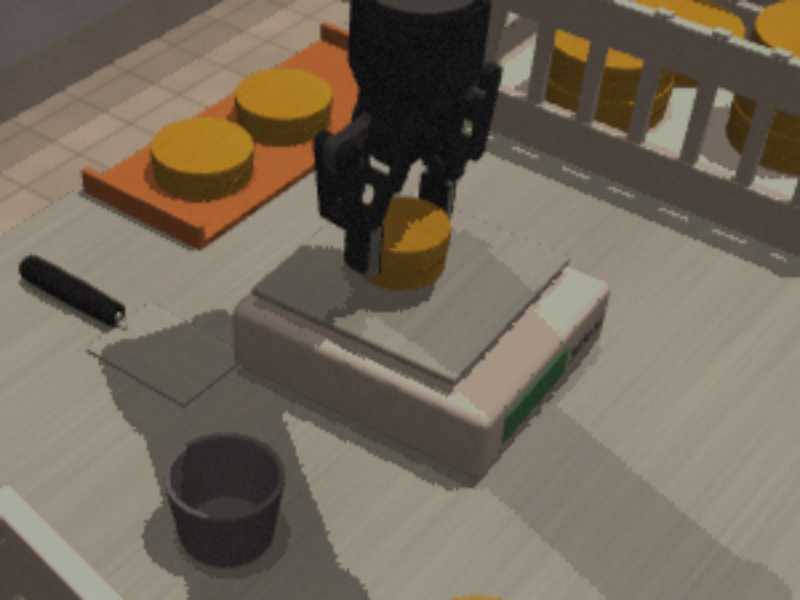

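The tin hangs level just above the pan (crop (410,245)), a bit left of its middle; the TCP is 14 mm short in y. Correct, then lower.

Request:
send_rows(motion=[{"dp": [-0.004, -0.014, 0], "rot": [0, 0, 0], "grip": 0.05}, {"dp": [0, 0, -0.005], "rot": [-0.007, 0, 0], "grip": 0.05}, {"dp": [0, 0, 0], "rot": [0, 0, 0], "grip": 0.05}])

```text
clock: 13.72
tcp_pos: [0.6345, -0.2091, 0.0848]
orientation: [2.333, 2.097, 0.004]
contact_force: [-0.6, -0.6, -1.2]
grip_width: 0.0587
```

Request:
send_rows(motion=[{"dp": [0, 0, -0.003], "rot": [0, 0, 0], "grip": 0.05}, {"dp": [0, 0, -0.003], "rot": [0, 0, 0], "grip": 0.05}])

```text
clock: 13.98
tcp_pos: [0.6349, -0.2093, 0.0791]
orientation: [2.333, 2.096, 0.005]
contact_force: [-0.0, 0.3, -2.0]
grip_width: 0.0583
```

Request:
send_rows(motion=[{"dp": [-0.001, 0.001, -0.003], "rot": [0, 0, 0], "grip": 0.05}, {"dp": [-0.001, 0, -0.001], "rot": [0, 0, 0], "grip": 0.05}])

```text
clock: 14.22
tcp_pos: [0.6327, -0.2079, 0.0744]
orientation: [2.333, 2.096, 0.005]
contact_force: [-0.0, 0.5, -1.0]
grip_width: 0.0587
```

Request:
send_rows(motion=[{"dp": [0, 0, -0.0015], "rot": [0, 0, 0], "grip": 0.05}])

```text
clock: 14.35
tcp_pos: [0.6327, -0.208, 0.0731]
orientation: [2.333, 2.096, 0.005]
contact_force: [-3.3, 0.2, 11.5]
grip_width: 0.059
```

Request:
send_rows(motion=[{"dp": [0, 0, -0.001], "rot": [0, 0, 0], "grip": 0.05}])

```text
clock: 14.48
tcp_pos: [0.6327, -0.208, 0.0731]
orientation: [2.333, 2.096, 0.005]
contact_force: [-4.6, 1.1, 9.8]
grip_width: 0.0586
```

Contact at TCP 0.0731, exactly as expected for a tin bottom at 0.069. Relax, release, retreat.

Request:
send_rows(motion=[{"dp": [0, 0, 0], "rot": [0, 0, 0], "grip": 0.05}, {"dp": [0, 0, 0], "rot": [0, 0, 0], "grip": 0.065}, {"dp": [0, 0, 0], "rot": [0, 0, 0], "grip": 0.08}, {"dp": [0, 0, 0], "rot": [0, 0, 0], "grip": 0.08}, {"dp": [0, 0, 0], "rot": [0, 0, 0], "grip": 0.08}])

```text
clock: 15.1
tcp_pos: [0.6335, -0.2082, 0.0737]
orientation: [2.332, 2.095, 0.007]
contact_force: [0.9, 0.8, -0.2]
grip_width: 0.08
```

Request:
send_rows(motion=[{"dp": [0, 0, 0.01], "rot": [0, 0, 0], "grip": 0.08}, {"dp": [0, 0, 0.02], "rot": [0, 0, 0], "grip": 0.08}, {"dp": [0, 0, 0.04], "rot": [0, 0, 0], "grip": 0.08}, {"dp": [0, 0, 0.05], "rot": [0, 0, 0], "grip": 0.08}, {"dp": [0, 0, 0.05], "rot": [0, 0, 0], "grip": 0.08}, {"dp": [-0.03, -0.05, 0], "rot": [0, 0, 0], "grip": 0.08}, {"dp": [-0.03, -0.05, 0], "rot": [0, 0, 0], "grip": 0.08}, {"dp": [-0.03, -0.05, 0], "rot": [0, 0, 0], "grip": 0.08}, {"dp": [-0.03, -0.05, 0], "rot": [0, 0, 0], "grip": 0.08}, {"dp": [0, -0.05, 0], "rot": [0, 0, 0], "grip": 0.08}, {"dp": [0, 0, 0], "rot": [0, 0, 0], "grip": 0.08}])

```text
clock: 16.48
tcp_pos: [0.5095, -0.4653, 0.2681]
orientation: [2.317, 2.087, 0.018]
contact_force: [0.1, 0.1, 0.2]
grip_width: 0.0798
```

```bash
python3 - <<'E'
from h import *
o=get_obs();print(o["tcp_pos"],o["contact_force"],o["clock"])
S=cam("side");b=S["img"]; h=cv2.cvtColor(b,cv2.COLOR_RGB2HSV);T=cam("top")
m=cv2.inRange(h,(12,140,40),(32,255,255)); m[:,:320]=0;m[:,420:]=0;m[:90]=0;m[200:]=0
c=max(cv2.findContours(m,0,2)[0],key=cv2.contourArea);print(cv2.boundingRect(c))
M=cv2.moments(c);g=(M['m10']/M['m00'],M['m01']/M['m00']);print(g,plane(S,g,.084))
cv2.imwrite("pics/f7.png",cv2.resize(np.hstack([T["img"],b])[:,:,::-1],(800,300)))
E
```

```text
[ 0.50947685 -0.46529007  0.26811519] [0.10759577 0.06465076 0.1600268 ] 16.475
(340, 118, 35, 35)
(356.4976816074189, 134.7683324746694) [[ 0.63106587 -0.20748297  0.084     ]]
```

View pics/f7.png

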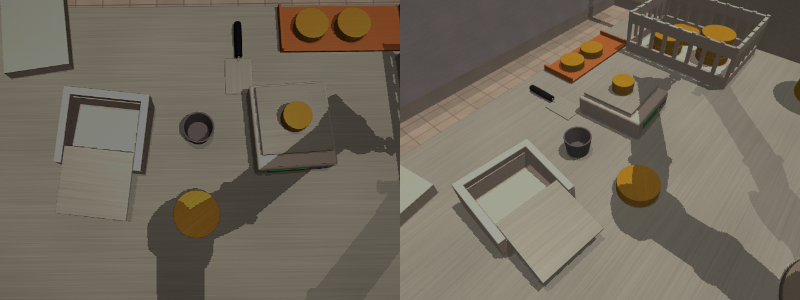

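The tin stands upright on the pan at (0.631, -0.2075), against a pan middle of about (0.6315, -0.2076). The lid is back, the tub and big tin haven't moved, and the arm is clear.

```bash
python3 -c "
from bench import hand_in; print(hand_in())"
```

```text
the job is handed in; nothing more can be done
None
```

The job is handed in: the lid is back against its stop, and the brass tin stands upright on the middle of the scale's pan. The robot took about 16.5 s of the 67 s allowed.

- **Lid:** I pressed on it with shut fingers, mostly at 15–23 N. Three single readings went over your 25 N limit: 28 N before the lid started moving, then 27 N and 26 N near the end. The lid moved with the fingers with no slip I could see. At the end the sideways force jumped to about 11 N and another push moved it only 0.2 mm, so I took that as the stop. Finger travel came to about 104 mm of the 105 mm. I estimated the lid's rear edge from the side picture within about 1 mm of where it should be, and did not measure it again after the tin was moved.
- **Tin:** I gripped it at 40 N and lowered it until it touched the pan, with the tool at the expected height, before letting go. The last side picture puts it at (0.631, -0.2075), within about 2 mm of the pan's middle at about (0.6315, -0.2076).
- **Bystanders:** in the last pictures the small tub and the big tin are where they were at the start, judged by eye. The arm was clear, with contact force near 0 N.

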